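# Change over the bayonet test socket

### The job

Change over the test socket: the nickel extension stem goes into the bayonet socket in place of the chrome vent valve, the valve goes to the stem's old seat in the aluminium stand, and the ceramic thermal break, now on top of the valve, ends up standing centred on top of the stem, everything upright and let go. These parts are cleaned for service, so never set one of the three down on the bare slate bench or let it topple: the empty steel tray is there as a halfway place. Leave the two bronze gland followers where they lie.

Things in the scene. Friction and masses are not known exactly. Their poses are not given: they have to be found in the camera images.
- ceramic: the thermal break: a cream ribbed ceramic cylinder, 44 mm in diameter, 40 mm tall, solid, flat ends, 0.13 kg, loose. Origin at the centre of its underside, z up. At the start it stands on top of the vent valve.
- valve: the squat chrome vent valve, loose, about 0.6 kg, 95 mm tall, standing upright. Origin at the centre of its underside, z up. From below: round foot 54 mm in diameter and 10 mm high, neck, hexagon 60 mm across corners at heights 21 to 42 mm, then a plain round bonnet 40 mm in diameter from 42 mm up to the flat top at 95 mm (grip it there). A side outlet 21 mm thick sticks out along its +x to 50 mm from the axis at heights 22 to 43 mm. At the start it stands in the socket.
- stem: the tarnished nickel extension stem, loose, about 0.45 kg, 132 mm tall, standing upright. Origin at the centre of its underside, z up. Round foot 54 mm in diameter and 10 mm high, tube 25 mm in diameter, and a round head 38 mm in diameter at heights 100 to 132 mm with a flat top (grip it there). At the start it stands in the stand.
- socket: the bayonet socket fixture, fixed: a round steel base 124 mm in diameter and 10 mm high carrying a knurled steel collar 100 mm in outer diameter whose rim is 34 mm above the bench. Its round bore is 70 mm in diameter, with a flat floor 18 mm above the bench (16 mm deep). Two bars with ball ends stick out of the collar along +y and -y to 83 mm from the axis, 24 mm above the bench. The collar does not have to be turned. Origin on the axis at bench level, z up.
- stand: the waiting stand, fixed: a square aluminium block 120 x 120 x 24 mm with a round recess 70 mm in diameter in its top, flat floor 12 mm above the bench (12 mm deep). Origin under its centre at bench level, z up.
- tray: the clean parts tray, fixed: a shallow steel tray, 140 mm along its x by 230 mm along its y, wall 5 mm thick and 14 mm high, flat floor 5 mm above the bench; empty at the start. Room for two parts side by side along its y. Origin under its centre at bench level, z up.
- follower_large: the larger bronze gland follower, loose, a bystander: oval flange 84 x 52 x 9 mm with a round spigot up to 25 mm high. Origin at the centre of its underside.
- follower_small: the smaller bronze gland follower, loose, a bystander: oval flange 64 x 40 x 9 mm with a round spigot up to 21 mm high. Origin at the centre of its underside.
Not all that is in view belongs to the job. Leave any purple look-alike of the ceramic alone.

How it is judged:
By the outcome, as a careful person would: the job done as asked, in the order asked, and still so for the second after the job is handed in, with the robot touching nothing.
It also fails if it takes over 141 s, if anything falls off the work surface, if the arm or the gripper's body presses on something with over 40 N, if the wrist force passes 120 N, or if a joint passes its speed limit or range.

### The arm

A 7-joint arm with a two-finger parallel gripper is mounted at the origin on the work surface. World frame = base frame: x ahead of the robot, y to its left, z up, the work surface at z = 0. Lengths are in m, angles in rad, forces in N, time in s.
With the tool pointing down it reaches from about 0.4 to 0.875 m from the base axis. Payload 6.5 kg.
Tool frame: the origin (TCP) lies midway between the tips of the shut fingers; the grasp point (between the pads) lies 19 mm behind it; z points along the fingers, x is the direction in which the jaws open and shut, and the axes are right-handed (so a half turn about z gives the same grasp; the last joint's range is limited). The gripper opens to 88 mm and grips with 3 to 60 N. Pads are 18 mm wide; open, the fingers measure 123 mm over their backs; the gripper's body (75 mm by 187 mm) begins 45 mm behind the grasp point.
Start: joints at [-1.295, 0.536, -0.004, 1.538, 0.003, 1.067, -0.071], TCP at [0.218, 0.612, 0.239] pointing down, gripper open.
Joint ranges: [-2.7, 2.7], [-0.37, 2.16], [-1.27, 1.26], [0.24, 2.4], [-1.31, 4.45], [0.19, 1.91], [-2.76, 2.76]. Speed limits (rad/s): [2.39, 2.39, 3.14, 3.14, 3.14, 3.14, 3.14].

### API

Orientations are given as a unit quaternion [x, y, z, w].
In Python, from rig import state, capture, camera_model, sign_off, search_frame, landmark_of gives the robot as it stands. The module is installed in compiled form; this text tells all that it offers.
- The arm moves only by the tool send_rows, never from a script. Its argument "series" is a list of rows, each a list of 2 entries, a list of its own where there are three numbers: the shift along the tool's x, y, z in mm, then the turn, a rotation vector about the tool's x, y, z in rad. A call has 1 to 8 rows; each row is the pose to reach, as a shift and turn from the pose commanded when the call began, along the tool's axes at that moment; what a row does not reach only later rows make up. A row lasts 1/12 s, in which the tool goes at most 41.7 mm and 7.16 degrees, less where a joint would pass 70% of its speed; a pose out of reach is approached as far as the arm can. A call with a gripper value outside its range is refused whole. "claw" is the finger opening in mm, from 0 to 88.1, set as the call begins (left out, the last holds). The fingers move at their own pace and stop on an object; "force" is the grip in N (left out, the last holds). Time passes only in rows, so rows that repeat a pose let the fingers close. It gives the time, the measured TCP pose, the force and the opening at its end, in the units of the state.
- state(): the state, without advancing time (a new reading comes with each control period).
- capture(name): name is "side" or "top" or "wrist"; returns the picture (400x640x3 uint8, red, green, blue); there is no depth.
- camera_model(name): a dict with "intrinsics" (3x3 intrinsics, pixels), "position" and "orientation" of the camera in the world; the wrist camera has in their place "hand_eye" (4x4, takes a point from camera to tool coordinates, whose origin is the TCP and whose axes are the tool frame's). Camera axes: x right, y down, z forward; pixel columns grow to the right and rows downward; lengths in m; the calibration is good to about 2 mm. A picture is of the moment at which its call begins: read the wrist's pose just before it. camera_model takes no time and is no camera call.
- sign_off(): hands the job in, once; it reports no verdict.
Trained networks look in the newest picture that a camera, given by its name, has taken for a name from the list of things; names that differ only in an ending like _2 or _b are one class to them, and where a whole thing is asked for, a point or a joint stands for the part that bears it (a point fixed in the world has none). Each returns a list of dicts, best first, with "p" (0 to 1); they miss things now and then, are a little off and sometimes report something else, mostly with a low value. They report only what shows in the picture. A call takes as long as a camera call. They do not tell look-alikes from the thing itself.
- search_frame(label, camera): "box" ([left, top, right, bottom] in pixels, round what is visible of it).
- landmark_of(label, camera): "at" ([row, column] in pixels: a listed point, or the origin of a listed thing).
The state is a dict: "clock": time; "joint_pos": joint angles; "qvel": joint speeds; "joint_torque": joint torques, N m; "ee_pos": TCP position; "orientation": TCP orientation; "wrist_force": force on the tool from outside, world axes, zero at the start; "moment": the same for the moment, N m; "finger_gap": finger opening in m.
Only numpy, scipy, OpenCV 4.12 (cv2) and the standard library are available. Lean on these libraries where they do the work, as an engineer would, in place of code of your own. Each camera call takes 0.05 s, during which the arm holds its last target. There are 200 camera calls.

## Working session

There is one attempt and no reset: what is moved stays moved. The work goes in short steps, Python scripts to look and compute and a tool call to move; the robot and the scene stay as the last step left them, time stands still between calls to the robot, and variables do not carry over. Pictures are saved under pics/ and viewed, about 12 in all and at most 16, crops included, and the job is handed in when it is done.

Besides the shell and the picture viewer there is one more tool, called by a JSON object that holds its "name" and its "arguments", one argument or row to a line. send_rows: Moves the arm, as the interface text tells. Its arguments: {"type":"object","properties":{"series":{"type":"array","items":{"type":"array"}},"claw":{"type":"number"},"force":{"type":"number"}},"required":["series"]}

```bash
mkdir -p pics; cat > h.py <<'E'
import numpy as np, cv2
from scipy.spatial.transform import Rotation as R
from rig import *
def cam(name):
    m=camera_model(name); K=np.array(m["intrinsics"])
    if "hand_eye" in m:
        s=state(); T=np.eye(4); T[:3,:3]=R.from_quat(s["orientation"]).as_matrix(); T[:3,3]=s["ee_pos"]
        T=T@np.array(m["hand_eye"]); return K,T[:3,:3],T[:3,3]
    o=np.array(m["orientation"]); Rm=R.from_quat(o).as_matrix() if o.size==4 else o.reshape(3,3)
    return K,Rm,np.array(m["position"])
def ray(c,row,col,z):
    K,Rm,p=c; d=Rm@np.linalg.solve(K,[col,row,1]); return p+d*(z-p[2])/d[2]
def proj(c,P):
    K,Rm,p=c; q=K@(Rm.T@(np.asarray(P)-p)); return q[1]/q[2],q[0]/q[2]
def snap(name,f):
    c=cam(name); im=capture(name); cv2.imwrite("pics/"+f,im[:,:,::-1]); return c,im
def tool(P):
    s=state(); return R.from_quat(s["orientation"]).inv().apply(np.asarray(P)-s["ee_pos"])*1000
E
python3 - <<'E'
from h import *
s=state(); print(s)
Z=dict(ceramic=.113,valve=.018,stem=.012,socket=0,stand=0,tray=0,follower_large=0,follower_small=0)
for n in("top","side"):
    c,im=snap(n,n+"0.png"); print(n,c)
    for k,z in Z.items():
        for d in landmark_of(k,n)[:3]:
            print(k,round(d["p"],2),np.round(d["at"]),np.round(ray(c,*d["at"],z),3))
        print([ (round(b["p"],2),np.round(b["box"])) for b in search_frame(k,n)[:2]])
E
```

```text
{'clock': 0.0, 'joint_pos': array([-1.29520717,  0.53717018, -0.00443013,  1.53881415,  0.00263518,
        1.06731121, -0.07122924]), 'qvel': array([-0.0005864 , -0.00048354,  0.00144026,  0.00192817, -0.00122957,
        0.00100937,  0.00093545]), 'joint_torque': array([ 4.08058086e-04, -5.70972884e+01,  9.91492644e-01, -2.51608944e+01,
       -5.60660893e-02,  1.78112334e-02,  1.59662104e-04]), 'ee_pos': array([0.2176935 , 0.61183381, 0.23785957]), 'orientation': array([ 8.17044395e-01,  5.76574138e-01, -6.44369517e-04,  5.52494998e-04]), 'wrist_force': array([-1.17896031,  0.04524928,  0.38861097]), 'moment': array([-0.02205527,  0.02354385,  0.03068099]), 'finger_gap': 0.08838811143383661}
top (array([[437.72029685,   0.        , 323.9572983 ],
       [  0.        , 437.72029685, 190.10422261],
       [  0.        ,   0.        ,   1.        ]]), array([[ 0.02623914, -0.99021529,  0.13705903],
       [-0.99876068, -0.03176858, -0.03831279],
       [ 0.04229209, -0.13588388, -0.98982168]]), array([0.34561124, 0.0924316 , 1.09982214]))
ceramic 0.83 [209. 150.] [0.427 0.44  0.113]

[... 1236 characters left out ...]

[(0.79, array([275., 124., 290., 144.])), (0.71, array([269., 150., 308., 180.]))]
valve 0.71 [162. 287.] [0.451 0.343 0.018]
[(0.63, array([280., 142., 301., 171.]))]
stem 0.55 [227. 354.] [0.547 0.019 0.012]
[(0.67, array([345., 193., 364., 235.]))]
socket 0.56 [168. 290.] [0.455 0.327 0.   ]
[(0.72, array([269., 149., 306., 180.]))]
stand 0.57 [231. 354.] [0.547 0.016 0.   ]
[(0.73, array([326., 208., 385., 254.]))]
tray 0.72 [339. 390.] [ 0.494 -0.3    0.   ]
[(0.6, array([352., 289., 438., 398.]))]
follower_large 0.76 [174. 363.] [0.671 0.216 0.   ]
[(0.64, array([356., 162., 372., 179.]))]
follower_small 0.65 [283. 440.] [ 0.684 -0.217  0.   ]
[(0.49, array([430., 276., 446., 296.]))]
```

View pics/top0.png

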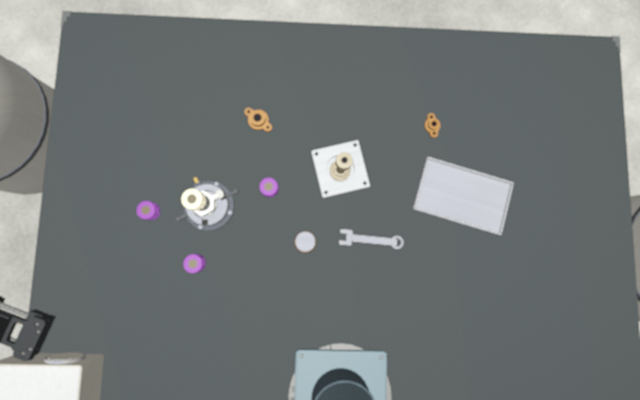

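View pics/side0.png

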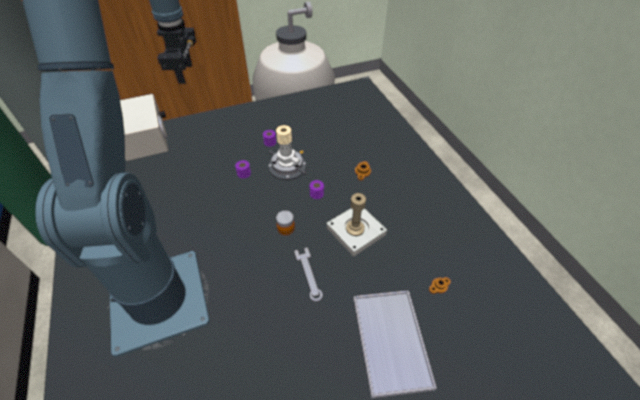

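The top view shows the ceramic on the valve in the socket at about pixel (195,200), with three purple look-alikes around it. The stem is in the stand at (341,168), the tray at (463,196), and a wrench and a puck are distractors. Next I'll hover above the socket.

```bash
python3 - <<'E'
from h import *
print(np.round(camera_model("wrist")["hand_eye"],3),camera_model("wrist")["intrinsics"])
print(tool([.40,.36,.33]))
c=cam("top")
for rc in [(211,146),(264,192),(187,267)]: print(ray(c,*rc,.04))
E
```

```text
[[ 1.     0.001  0.     0.001]
 [-0.001  0.955  0.297 -0.077]
 [-0.    -0.297  0.955 -0.146]
 [ 0.     0.     0.     1.   ]] [[314.13138594   0.         317.81643157]
 [  0.         314.13138594 195.81474245]
 [  0.           0.           1.        ]]
[-176.7644743   256.17308123  -91.2666245 ]
[0.428348   0.47539047 0.04      ]
[0.3063203  0.35845939 0.04      ]
[0.4955388  0.19035369 0.04      ]
```

{"name": "send_rows", "arguments": {
  "series": [
    [[-177,256,-91],[0,0,0]],
    [[-177,256,-91],[0,0,0]],
    [[-177,256,-91],[0,0,0]],
    [[-177,256,-91],[0,0,0]],
    [[-177,256,-91],[0,0,0]],
    [[-177,256,-91],[0,0,0]],
    [[-177,256,-91],[0,0,0]],
    [[-177,256,-91],[0,0,0]]
  ]
}}

```text
clock: 2.37
ee_pos: [0.4018, 0.3569, 0.331]
orientation: [0.818, 0.576, 0.001, 0.0]
wrist_force: [1.4, 1.0, 0.9]
finger_gap: 0.0881
```

```bash
cat > look.py <<'E'
from h import *; import sys
# look.py file name:z ...
s=state(); print(s["clock"],np.round(s["ee_pos"],4),np.round(s["orientation"],4))
c,im=snap("wrist",sys.argv[1])
for a in sys.argv[2:]:
    k,z=a.split(":"); z=float(z)
    for d in landmark_of(k,"wrist")[:3]: print(k,round(d["p"],2),np.round(d["at"]),np.round(ray(c,*d["at"],z),4))
    for b in search_frame(k,"wrist")[:3]: print("  box",round(b["p"],2),np.round(b["box"]))
E
python3 look.py w1.png ceramic:.113 valve:.018 socket:0
```

```text
2.3667 [0.4018 0.3569 0.331 ] [8.178e-01 5.755e-01 7.000e-04 3.000e-04]
ceramic 0.98 [ 90. 295.] [0.3137 0.3626 0.113 ]
ceramic 0.73 [240. 240.] [0.4578 0.2326 0.113 ]
ceramic 0.67 [207. 316.] [0.4498 0.3387 0.113 ]
  box 0.86 [296. 190. 338. 235.]
  box 0.85 [278.  72. 311. 105.]
  box 0.79 [226. 224. 254. 264.]
valve 0.67 [187. 318.] [0.4514 0.34   0.018 ]
  box 0.98 [288. 170. 337. 219.]
socket 0.69 [184. 316.] [0.451  0.3381 0.    ]
socket 0.45 [186. 318.] [0.4539 0.3394 0.    ]
  box 0.65 [275. 144. 353. 228.]
  box 0.38 [131. 255. 173. 298.]
```

View pics/w1.png

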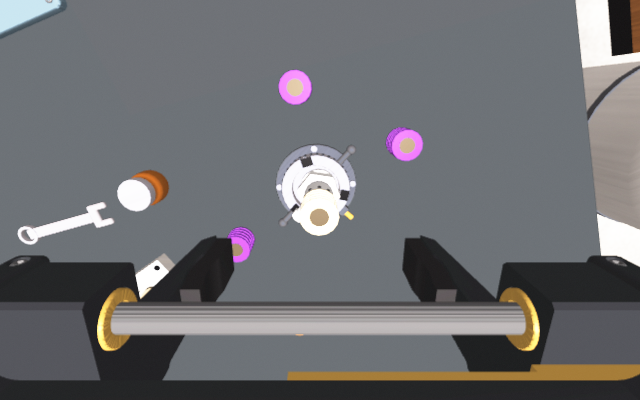

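The wrist view shows the ceramic top centred near (319,216) on the valve and socket at (316,185). The purple look-alikes are clear of the jaws, since they sit lower.

```bash
python3 - <<'E'
from h import *
print("top centre",ray(cam("wrist"),216,319,.153))
print(tool([.450,.339,.22]),tool([.450,.339,.120]))
c=cam("top"); q=np.array([ray(c,r,k,.014) for k,r in [(430,158),(513,182),(501,234),(414,209)]])
print(q[:,:2],q.mean(0)); d=q[0]-q[1]; print("long",np.degrees(np.arctan2(d[1],d[0])),np.linalg.norm(d))
x=R.from_quat(state()["orientation"]).as_matrix()[:,0]; print("jaw",np.degrees(np.arctan2(x[1],x[0])))
E
```

```text
top centre [0.44274522 0.34758981 0.153     ]
[ -3.63400452  56.06260988 109.17274709] [ -3.58526981  56.14844996 209.17269838]
[[ 0.58754723 -0.21882518]
 [ 0.53242828 -0.43316659]
 [ 0.3988601  -0.39795906]
 [ 0.4553064  -0.1772534 ]] [ 0.4935355  -0.30680106  0.014     ]
long 75.57857803265122 0.22131502356392432
jaw 70.57256513359225
```

{"name": "send_rows", "arguments": {
  "series": [
    [[-1,20,35],[0,0,0]],
    [[-1,41,70],[0,0,0]],
    [[-1,51,89],[0,0,0]],
    [[-1,51,89],[0,0,0]],
    [[-1,51,89],[0,0,0]]
  ]
}}

```text
clock: 3.13
ee_pos: [0.4463, 0.3424, 0.2399]
orientation: [0.817, 0.577, -0.001, -0.0]
wrist_force: [0.2, -0.1, 1.1]
finger_gap: 0.0881
```

```bash
python3 look.py w2.png ceramic:.113 valve:.018 socket:0
```

```text
3.1333 [0.4463 0.3424 0.2399] [ 0.8168  0.577  -0.0013 -0.    ]
ceramic 0.85 [113. 421.] [0.4142 0.4464 0.113 ]
ceramic 0.71 [237. 219.] [0.4613 0.2382 0.113 ]
ceramic 0.64 [ 46. 292.] [0.3296 0.3622 0.113 ]
  box 0.91 [265.  14. 307.  63.]
  box 0.89 [288. 164. 345. 228.]
  box 0.88 [196. 224. 238. 251.]
valve 0.9 [169. 319.] [0.4505 0.3424 0.018 ]
  box 0.89 [282. 144. 346. 211.]
  box 0.75 [263. 114. 365. 222.]
```

View pics/w2.png

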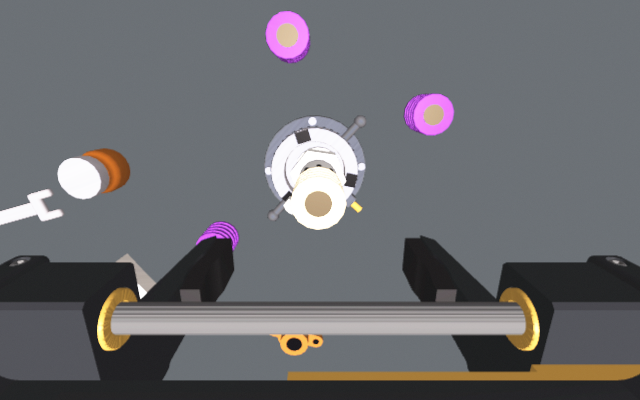

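```bash
python3 - <<'E'
from h import *
c=cam("wrist")
print("top",ray(c,200,317.5,.153),"bore",ray(c,166,315,.034),proj(c,[.4505,.340,.034]),proj(c,[.4505,.340,.153]))
P=ray(c,200,317.5,.153); P[2]=.12; print(tool(P))
E
```

```text
top [0.44719655 0.34338378 0.153     ] bore [0.44422873 0.34150913 0.034     ] (np.float64(171.4741159119238), np.float64(315.592411054177)) (np.float64(205.10428710993017), np.float64(314.8565510052976))
[  0.41927691  -0.45163417 121.85985255]
```

{"name": "send_rows", "arguments": {
  "series": [
    [[0,0,35],[0,0,0]],
    [[0,0,70],[0,0,0]],
    [[0,0,100],[0,0,0]],
    [[0,0,119],[0,0,0]],
    [[0,0,119],[0,0,0]],
    [[0,0,119],[0,0,0]]
  ],
  "claw": 80
}}

```text
clock: 3.98
ee_pos: [0.4472, 0.3418, 0.1218]
orientation: [0.817, 0.577, -0.001, 0.0]
wrist_force: [0.3, 0.2, 0.6]
finger_gap: 0.0801
```

{"name": "send_rows", "arguments": {
  "series": [
    [[0,0,0],[0,0,0]],
    [[0,0,0],[0,0,0]],
    [[0,0,0],[0,0,0]],
    [[0,0,0],[0,0,0]],
    [[0,0,0],[0,0,0]],
    [[0,0,0],[0,0,0]],
    [[0,0,0],[0,0,0]],
    [[0,0,0],[0,0,0]]
  ],
  "claw": 36,
  "force": 10
}}

```text
clock: 4.65
ee_pos: [0.4476, 0.3419, 0.1222]
orientation: [0.817, 0.577, 0.0, -0.0]
wrist_force: [-1.1, -0.7, 5.5]
finger_gap: 0.0439
```

{"name": "send_rows", "arguments": {
  "series": [
    [[0,0,0],[0,0,0]],
    [[0,0,0],[0,0,0]],
    [[0,0,-15],[0,0,0]],
    [[0,0,-50],[0,0,0]],
    [[0,0,-85],[0,0,0]],
    [[-10,4,-120],[0,0,0]],
    [[-40,16,-140],[0,0,0]],
    [[-75,30,-140],[0,0,0]]
  ],
  "force": 20
}}

```text
clock: 5.32
ee_pos: [0.4523, 0.2638, 0.2661]
orientation: [0.816, 0.578, 0.004, -0.0]
wrist_force: [1.8, -0.4, -1.2]
finger_gap: 0.0434
```

{"name": "send_rows", "arguments": {
  "series": [
    [[-37,15,0],[0,0,0]],
    [[-74,30,0],[0,0,0]],
    [[-111,45,0],[0,0,0]],
    [[-148,60,0],[0,0,0]],
    [[-185,75,0],[0,0,-0.02]],
    [[-222,90,0],[0,0,-0.04]],
    [[-259,105,0],[0,0,-0.06]],
    [[-296,120,0],[0,0,-0.087]]
  ]
}}

```text
clock: 5.98
ee_pos: [0.4639, -0.0599, 0.2616]
orientation: [0.791, 0.612, 0.0, -0.0]
wrist_force: [1.1, -0.5, -2.1]
finger_gap: 0.0432
```

```bash
python3 -c "
from h import *
s=state();print(s['joint_pos'],s['ee_pos'],s['finger_gap'],tool([.481,-.351,.262]))"
```

```text
[-0.25917438  0.19655765  0.33310105  1.99421772 -0.07807943  0.96282908
  1.42981707] [ 0.46388129 -0.05985249  0.26159451] 0.043227308875718906 [-277.53978389   89.6188948    -0.45500608]
```

{"name": "send_rows", "arguments": {
  "series": [
    [[-38,8,0],[0,0,0]],
    [[-76,16,0],[0,0,0]],
    [[-114,24,0],[0,0,0]],
    [[-152,32,0],[0,0,0]],
    [[-190,38,0],[0,0,0]],
    [[-225,40,0],[0,0,0]],
    [[-225,40,0],[0,0,0]],
    [[-225,40,0],[0,0,0]]
  ]
}}

```text
clock: 6.65
ee_pos: [0.4452, -0.2878, 0.2613]
orientation: [0.793, 0.61, -0.001, -0.0]
wrist_force: [0.2, 1.1, -1.7]
finger_gap: 0.0433
```

```bash
python3 look.py w3.png tray:0
```

```text
6.65 [ 0.4452 -0.2878  0.2613] [ 7.926e-01  6.097e-01 -5.000e-04 -1.000e-04]
tray 0.79 [196. 315.] [ 0.4926 -0.3034  0.    ]
tray 0.17 [177. 552.] [0.5471 0.0088 0.    ]
  box 0.74 [226. 146. 408. 248.]
```

View pics/w3.png

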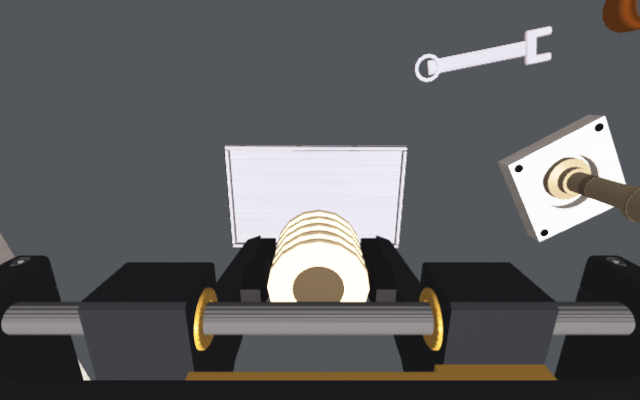

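The wrist view shows the tray aligned with the jaws, spanning columns 226–408 and centred at column 317. The ceramic is held upright, and the stand is at the right.

```bash
python3 -c "
from h import *
print(tool([.480,-.353,.020]))"
```

```text
[-58.57433907  49.49041105 241.26246688]
```

{"name": "send_rows", "arguments": {
  "series": [
    [[-29,25,10],[0,0,0]],
    [[-55,46,25],[0,0,0]],
    [[-58,49,60],[0,0,0]],
    [[-58,49,100],[0,0,0]],
    [[-58,49,140],[0,0,0]],
    [[-58,49,180],[0,0,0]],
    [[-58,49,215],[0,0,0]],
    [[-58,49,235],[0,0,0]]
  ]
}}

```text
clock: 7.47
ee_pos: [0.4784, -0.3505, 0.0226]
orientation: [0.79, 0.613, -0.0, -0.003]
wrist_force: [-0.2, 0.1, -0.8]
finger_gap: 0.0433
```

{"name": "send_rows", "arguments": {
  "series": [
    [[0,0,2],[0,0,0]],
    [[0,0,5],[0,0,0]],
    [[0,0,8],[0,0,0]],
    [[0,0,10],[0,0,0]],
    [[0,0,10],[0,0,0]],
    [[0,0,10],[0,0,0]]
  ]
}}

```text
clock: 7.97
ee_pos: [0.48, -0.3546, 0.0179]
orientation: [0.791, 0.612, 0.0, 0.001]
wrist_force: [-0.1, -0.1, -1.6]
finger_gap: 0.0435
```

{"name": "send_rows", "arguments": {
  "series": [
    [[0,0,1],[0,0,0]],
    [[0,0,2],[0,0,0]],
    [[0,0,3],[0,0,0]],
    [[0,0,3],[0,0,0]],
    [[0,0,3],[0,0,0]]
  ]
}}

```text
clock: 8.38
ee_pos: [0.4794, -0.3545, 0.0142]
orientation: [0.791, 0.612, 0.0, 0.0]
wrist_force: [-0.7, 0.7, 4.6]
finger_gap: 0.0432
```

{"name": "send_rows", "arguments": {
  "series": [
    [[0,0,0],[0,0,0]],
    [[0,0,0],[0,0,0]],
    [[0,0,0],[0,0,0]],
    [[0,0,0],[0,0,0]],
    [[0,0,0],[0,0,0]]
  ],
  "claw": 62
}}

```text
clock: 8.8
ee_pos: [0.4792, -0.3543, 0.0136]
orientation: [0.791, 0.612, -0.0, -0.0]
wrist_force: [-0.2, -1.0, -0.3]
finger_gap: 0.0619
```

{"name": "send_rows", "arguments": {
  "series": [
    [[0,0,-20],[0,0,0]],
    [[0,0,-55],[0,0,0]],
    [[0,0,-95],[0,0,0]],
    [[0,0,-135],[0,0,0]],
    [[0,0,-175],[0,0,0]],
    [[10,-5,-200],[0,0,0]],
    [[40,-10,-215],[0,0,0]],
    [[80,-15,-215],[0,0,0]]
  ]
}}

```text
clock: 9.47
ee_pos: [0.4855, -0.2767, 0.2327]
orientation: [0.793, 0.609, 0.001, 0.004]
wrist_force: [1.4, 0.6, -1.1]
finger_gap: 0.0619
```

```bash
python3 look.py w4.png ceramic:.005; python3 -c "
from h import *
print(tool([.43,.35,.23]), tool([.447,.343,.23]))"
```

```text
9.4667 [ 0.4855 -0.2767  0.2327] [0.7931 0.6091 0.0011 0.0037]
ceramic 0.78 [173. 252.] [ 0.476  -0.3575  0.005 ]
  box 0.66 [224. 157. 273. 202.]
[ 5.86552202e+02 -2.06970663e+02  1.95144344e-02] [ 5.83956217e+02 -1.88770090e+02  1.97489212e-02]
```

{"name": "send_rows", "arguments": {
  "series": [
    [[38,-13,0],[0,0,0]],
    [[76,-26,0],[0,0,0]],
    [[114,-40,0],[0,0,0]],
    [[152,-53,0],[0,0,0]],
    [[190,-66,0],[0,0,0]],
    [[228,-80,0],[0,0,0]],
    [[266,-93,0],[0,0,0]],
    [[304,-107,0],[0,0,0]]
  ],
  "claw": 80
}}

```text
clock: 10.28
ee_pos: [0.4578, 0.0487, 0.2287]
orientation: [0.792, 0.611, -0.0, 0.0]
wrist_force: [0.9, 1.0, 0.3]
finger_gap: 0.0798
```

{"name": "send_rows", "arguments": {
  "series": [
    [[38,-13,0],[0,0,0]],
    [[76,-26,0],[0,0,0]],
    [[114,-40,0],[0,0,0]],
    [[152,-53,0],[0,0,0]],
    [[190,-66,0],[0,0,0]],
    [[228,-80,0],[0,0,0]],
    [[266,-93,0],[0,0,0]],
    [[282,-100,0],[0,0,0]]
  ]
}}

```text
clock: 10.95
ee_pos: [0.4314, 0.3513, 0.2283]
orientation: [0.79, 0.613, 0.001, -0.001]
wrist_force: [-0.7, -0.1, -0.9]
finger_gap: 0.0799
```

{"name": "send_rows", "arguments": {
  "series": [
    [[0,0,0],[0,0,0]],
    [[0,0,0],[0,0,0]],
    [[0,0,0],[0,0,0]]
  ]
}}

```text
clock: 11.2
ee_pos: [0.4332, 0.3439, 0.2283]
orientation: [0.792, 0.611, -0.001, 0.001]
wrist_force: [-0.2, 0.2, -0.0]
finger_gap: 0.0798
```

```bash
python3 look.py w5.png valve:.018 socket:0; python3 -c "
from h import *
c=cam('wrist')
for z in (.113,.034,.018): print(z,proj(c,[.45,.341,z]))"
```

```text
11.2 [0.4332 0.3439 0.2283] [ 7.920e-01  6.106e-01 -6.000e-04  7.000e-04]
valve 0.82 [183. 317.] [0.4512 0.3389 0.018 ]
0.113 (np.float64(209.87850555726723), np.float64(317.5533345917646))
0.034 (np.float64(186.03693261719255), np.float64(317.6137639568585))
0.018 (np.float64(182.39572925971004), np.float64(317.6229930294379))
```

View pics/w5.png

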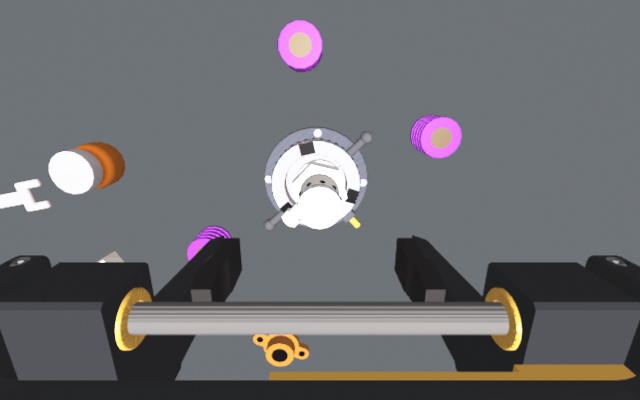

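The bonnet top is at about (320,209), within 3 px of the prediction. The outlet points to the lower left.

```bash
python3 -c "
from h import *
print(tool([.4503,.3415,.074]))"
```

```text
[  1.08155216  17.76649978 154.87824628]
```

{"name": "send_rows", "arguments": {
  "series": [
    [[1,18,20],[0,0,0]],
    [[1,18,50],[0,0,0]],
    [[1,18,85],[0,0,0]],
    [[1,18,120],[0,0,0]],
    [[1,18,145],[0,0,0]],
    [[1,18,154],[0,0,0]],
    [[1,18,154],[0,0,0]],
    [[1,18,154],[0,0,0]]
  ]
}}

```text
clock: 12.12
ee_pos: [0.4506, 0.3426, 0.0755]
orientation: [0.791, 0.611, 0.0, 0.0]
wrist_force: [0.2, 0.0, 0.5]
finger_gap: 0.08
```

{"name": "send_rows", "arguments": {
  "series": [
    [[0,0,0],[0,0,0]],
    [[0,0,0],[0,0,0]],
    [[0,0,0],[0,0,0]],
    [[0,0,0],[0,0,0]],
    [[0,0,0],[0,0,0]],
    [[0,0,0],[0,0,0]],
    [[0,0,0],[0,0,0]],
    [[0,0,0],[0,0,0]]
  ],
  "claw": 30,
  "force": 15
}}

```text
clock: 12.78
ee_pos: [0.4499, 0.3416, 0.0749]
orientation: [0.791, 0.611, -0.001, 0.0]
wrist_force: [-2.1, -3.6, 5.4]
finger_gap: 0.0392
```

{"name": "send_rows", "arguments": {
  "series": [
    [[0,0,0],[0,0,0]],
    [[0,0,0],[0,0,0]],
    [[0,0,0],[0,0,0]],
    [[0,0,-5],[0,0,0]],
    [[0,0,-15],[0,0,0]],
    [[0,0,-30],[0,0,0]],
    [[0,0,-50],[0,0,0]],
    [[0,0,-50],[0,0,0]]
  ],
  "force": 45
}}

```text
clock: 13.45
ee_pos: [0.4516, 0.3442, 0.128]
orientation: [0.791, 0.612, 0.003, -0.0]
wrist_force: [1.7, 0.6, -5.1]
finger_gap: 0.0392
```

{"name": "send_rows", "arguments": {
  "series": [
    [[0,0,-30],[0,0,0]],
    [[0,0,-65],[0,0,0]],
    [[-15,5,-95],[0,0,0]],
    [[-45,16,-110],[0,0,0]],
    [[-80,29,-110],[0,0,0]],
    [[-116,42,-110],[0,0,0]],
    [[-152,55,-110],[0,0,0]],
    [[-188,68,-110],[0,0,0]]
  ]
}}

```text
clock: 14.12
ee_pos: [0.4677, 0.1419, 0.2342]
orientation: [0.791, 0.612, -0.0, -0.0]
wrist_force: [-0.0, -0.3, -6.1]
finger_gap: 0.0388
```

{"name": "send_rows", "arguments": {
  "series": [
    [[-36,13,0],[0,0,0]],
    [[-72,26,0],[0,0,0]],
    [[-108,39,0],[0,0,0]],
    [[-144,52,0],[0,0,0]],
    [[-180,66,0],[0,0,0]],
    [[-216,79,0],[0,0,0]],
    [[-252,92,0],[0,0,0]],
    [[-288,105,0],[0,0,0]]
  ]
}}

```text
clock: 14.78
ee_pos: [0.4969, -0.1631, 0.234]
orientation: [0.791, 0.612, -0.0, -0.0]
wrist_force: [1.0, 0.6, -6.5]
finger_gap: 0.0393
```

```bash
python3 -c "
from h import *
s=state();print(s['ee_pos'],s['finger_gap'],tool([.507,-.250,.070]))"
```

```text
[ 0.49686585 -0.16309171  0.23404829] 0.03925613668988275 [-81.60465481  31.76206379 164.0105017 ]
```

{"name": "send_rows", "arguments": {
  "series": [
    [[-36,14,0],[0,0,0]],
    [[-70,27,10],[0,0,0]],
    [[-83,31,35],[0,0,0]],
    [[-83,31,70],[0,0,0]],
    [[-83,31,105],[0,0,0]],
    [[-83,31,135],[0,0,0]],
    [[-83,31,155],[0,0,0]],
    [[-83,31,163],[0,0,0]]
  ]
}}

```text
clock: 15.45
ee_pos: [0.504, -0.2482, 0.0678]
orientation: [0.791, 0.612, -0.002, -0.003]
wrist_force: [0.1, 0.4, -6.2]
finger_gap: 0.039
```

{"name": "send_rows", "arguments": {
  "series": [
    [[0,0,2],[0,0,0]],
    [[0,0,4],[0,0,0]],
    [[0,0,6],[0,0,0]],
    [[0,0,8],[0,0,0]],
    [[0,0,8],[0,0,0]],
    [[0,0,8],[0,0,0]]
  ]
}}

```text
clock: 15.95
ee_pos: [0.5069, -0.2499, 0.0644]
orientation: [0.791, 0.612, 0.0, 0.001]
wrist_force: [0.4, 0.6, -7.4]
finger_gap: 0.0392
```

{"name": "send_rows", "arguments": {
  "series": [
    [[0,0,1],[0,0,0]],
    [[0,0,2],[0,0,0]],
    [[0,0,2],[0,0,0]],
    [[0,0,2],[0,0,0]]
  ]
}}

```text
clock: 16.28
ee_pos: [0.5067, -0.2499, 0.062]
orientation: [0.791, 0.612, 0.0, 0.0]
wrist_force: [0.7, 0.1, -4.7]
finger_gap: 0.0389
```

{"name": "send_rows", "arguments": {
  "series": [
    [[0,0,1],[0,0,0]],
    [[0,0,1],[0,0,0]],
    [[0,0,1],[0,0,0]]
  ]
}}

```text
clock: 16.53
ee_pos: [0.507, -0.2501, 0.0618]
orientation: [0.791, 0.611, 0.0, 0.0]
wrist_force: [-2.0, 0.9, 6.5]
finger_gap: 0.0389
```

{"name": "send_rows", "arguments": {
  "series": [
    [[0,0,0],[0,0,0]],
    [[0,0,0],[0,0,0]],
    [[0,0,0],[0,0,0]],
    [[0,0,0],[0,0,0]],
    [[0,0,0],[0,0,0]]
  ],
  "claw": 75
}}

```text
clock: 16.95
ee_pos: [0.5066, -0.2498, 0.0608]
orientation: [0.791, 0.612, 0.0, 0.0]
wrist_force: [0.9, -0.6, -0.2]
finger_gap: 0.0701
```

{"name": "send_rows", "arguments": {
  "series": [
    [[0,0,-20],[0,0,0]],
    [[0,0,-55],[0,0,0]],
    [[0,0,-95],[0,0,0]],
    [[5,-1,-135],[0,0,0]],
    [[20,-4,-170],[0,0,0]],
    [[45,-9,-200],[0,0,0]],
    [[80,-15,-208],[0,0,0]],
    [[118,-21,-208],[0,0,0]]
  ]
}}

```text
clock: 17.62
ee_pos: [0.5173, -0.1309, 0.272]
orientation: [0.792, 0.61, 0.002, 0.002]
wrist_force: [1.6, 1.2, -0.3]
finger_gap: 0.0749
```

{"name": "send_rows", "arguments": {
  "series": [
    [[38,-7,0],[0,0,0]],
    [[76,-14,0],[0,0,0]],
    [[112,-20,0],[0,0,0]],
    [[144,-27,0],[0,0,0]],
    [[144,-27,0],[0,0,0]],
    [[144,-27,0],[0,0,0]],
    [[144,-27,0],[0,0,0]]
  ]
}}

```text
clock: 18.2
ee_pos: [0.5259, 0.015, 0.2687]
orientation: [0.791, 0.611, -0.0, 0.0]
wrist_force: [-0.1, -0.2, 0.2]
finger_gap: 0.0745
```

```bash
python3 look.py w6.png stem:.012 stand:0 valve:.005 ceramic:.005; python3 -c "
from h import *
c=cam('wrist')
for z in (.144,.024,.012): print(z,proj(c,[.547,.0145,z]))"
```

```text
18.2 [0.5259 0.015  0.2687] [ 7.913e-01  6.114e-01 -3.000e-04  2.000e-04]
stem 0.86 [177. 321.] [0.5492 0.014  0.012 ]
  box 0.62 [299. 157. 346. 228.]
  box 0.97 [255. 115. 381. 238.]
valve 0.79 [194. 125.] [ 0.5067 -0.2517  0.005 ]
  box 0.98 [ 56. 175. 146. 235.]
ceramic 0.86 [104. 444.] [0.4981 0.1858 0.005 ]
ceramic 0.68 [193.  43.] [ 0.4768 -0.3586  0.005 ]
  box 0.85 [426.  84. 477. 122.]
  box 0.73 [  2. 177.  63. 220.]
  box 0.21 [255. 115. 384. 238.]
0.144 (np.float64(209.53453204717388), np.float64(321.77225930907406))
0.024 (np.float64(177.79853382561964), np.float64(320.6433076513892))
0.012 (np.float64(175.59226749152447), np.float64(320.56482365294096))
```

View pics/w6.png

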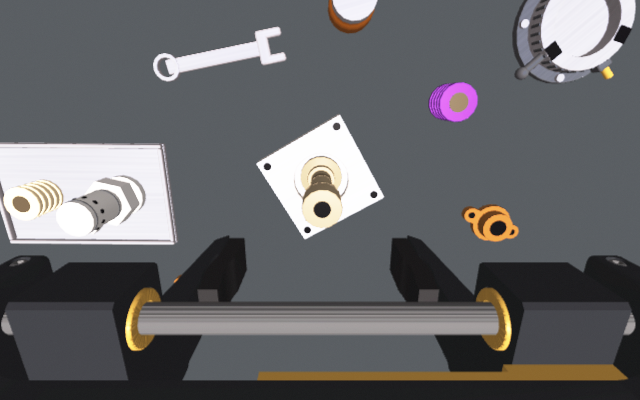

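The wrist view shows the valve and ceramic upright in the tray at the left. The stem top is at (322,209), matching the prediction, and the stand centre at (321,178) is coaxial with it.

```bash
python3 -c "
from h import *
print(tool([.547,.0145,.111]))"
```

```text
[  4.37598247  20.4728828  157.75957728]
```

{"name": "send_rows", "arguments": {
  "series": [
    [[4,20,20],[0,0,0]],
    [[4,20,50],[0,0,0]],
    [[4,20,85],[0,0,0]],
    [[4,20,120],[0,0,0]],
    [[4,20,148],[0,0,0]],
    [[4,20,157],[0,0,0]],
    [[4,20,157],[0,0,0]],
    [[4,20,157],[0,0,0]]
  ]
}}

```text
clock: 19.32
ee_pos: [0.547, 0.0145, 0.1125]
orientation: [0.791, 0.611, 0.0, 0.0]
wrist_force: [0.5, 0.2, 0.9]
finger_gap: 0.0753
```

{"name": "send_rows", "arguments": {
  "series": [
    [[0,0,0],[0,0,0]],
    [[0,0,0],[0,0,0]],
    [[0,0,0],[0,0,0]],
    [[0,0,0],[0,0,0]],
    [[0,0,0],[0,0,0]],
    [[0,0,0],[0,0,0]],
    [[0,0,0],[0,0,0]],
    [[0,0,0],[0,0,0]]
  ],
  "claw": 28,
  "force": 15
}}

```text
clock: 19.98
ee_pos: [0.5466, 0.0143, 0.1121]
orientation: [0.791, 0.611, 0.0, 0.0]
wrist_force: [-0.9, -1.8, 4.1]
finger_gap: 0.0376
```

{"name": "send_rows", "arguments": {
  "series": [
    [[0,0,0],[0,0,0]],
    [[0,0,0],[0,0,0]],
    [[0,0,0],[0,0,0]],
    [[0,0,-5],[0,0,0]],
    [[0,0,-15],[0,0,0]],
    [[0,0,-30],[0,0,0]],
    [[0,0,-50],[0,0,0]],
    [[0,0,-50],[0,0,0]]
  ],
  "force": 45
}}

```text
clock: 20.65
ee_pos: [0.548, 0.0149, 0.1647]
orientation: [0.791, 0.612, 0.002, 0.001]
wrist_force: [2.5, 0.6, -5.8]
finger_gap: 0.0369
```

{"name": "send_rows", "arguments": {
  "series": [
    [[0,0,-30],[0,0,0]],
    [[5,-3,-65],[0,0,0]],
    [[25,-17,-90],[0,0,0]],
    [[55,-37,-98],[0,0,0]],
    [[85,-57,-98],[0,0,0]],
    [[115,-78,-98],[0,0,0]],
    [[145,-98,-98],[0,0,0]],
    [[175,-118,-98],[0,0,0]]
  ]
}}

```text
clock: 21.32
ee_pos: [0.4747, 0.2152, 0.2589]
orientation: [0.791, 0.612, -0.001, -0.0]
wrist_force: [1.3, 0.5, -5.9]
finger_gap: 0.0368
```

{"name": "send_rows", "arguments": {
  "series": [
    [[30,-20,0],[0,0,0]],
    [[60,-41,0],[0,0,0]],
    [[90,-61,0],[0,0,0]],
    [[114,-78,0],[0,0,0]],
    [[114,-78,0],[0,0,0]],
    [[114,-78,0],[0,0,0]],
    [[114,-78,0],[0,0,0]]
  ]
}}

```text
clock: 21.9
ee_pos: [0.4292, 0.3429, 0.2588]
orientation: [0.791, 0.612, -0.001, 0.0]
wrist_force: [0.4, -0.8, -5.0]
finger_gap: 0.037
```

```bash
python3 look.py w7.png socket:0; python3 -c "
from h import *
c=cam('wrist')
for z in (.034,.018,0): print(z,proj(c,[.45,.340,z]))"
```

```text
21.9 [0.4292 0.3429 0.2588] [ 7.912e-01  6.116e-01 -9.000e-04  4.000e-04]
socket 0.87 [174. 315.] [0.4459 0.3354 0.    ]
  box 0.84 [269. 129. 367. 224.]
0.034 (np.float64(181.15631949807033), np.float64(319.68087672643236))
0.018 (np.float64(177.97792064366186), np.float64(319.6202257236264))
0 (np.float64(174.68136345928357), np.float64(319.55731999398125))
```

View pics/w7.png

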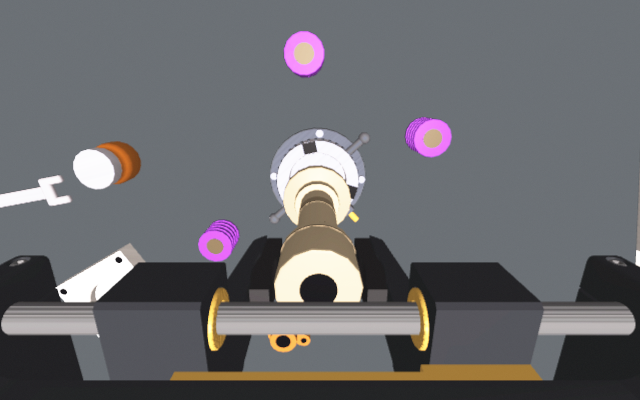

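The socket is centred at about (319,178), midway between the ball ends at (364,138) and (274,218), within 1 px of the prediction. The stem is held upright.

```bash
python3 -c "
from h import *
print(tool([.4495,.3395,.150]))"
```

```text
[  2.32162643  19.51266458 109.42397713]
```

{"name": "send_rows", "arguments": {
  "series": [
    [[2,19,15],[0,0,0]],
    [[2,19,45],[0,0,0]],
    [[2,19,75],[0,0,0]],
    [[2,19,95],[0,0,0]],
    [[2,19,100],[0,0,0]],
    [[2,19,100],[0,0,0]],
    [[2,19,100],[0,0,0]]
  ]
}}

```text
clock: 22.63
ee_pos: [0.4494, 0.3409, 0.1607]
orientation: [0.791, 0.611, 0.001, 0.0]
wrist_force: [0.5, 0.4, -5.3]
finger_gap: 0.0372
```

{"name": "send_rows", "arguments": {
  "series": [
    [[0,0,5],[0,0,0]],
    [[0,0,12],[0,0,0]],
    [[0,0,20],[0,0,0]],
    [[0,0,27],[0,0,0]],
    [[0,0,33],[0,0,0]],
    [[0,0,37],[0,0,0]],
    [[0,0,37],[0,0,0]],
    [[0,0,37],[0,0,0]]
  ]
}}

```text
clock: 23.3
ee_pos: [0.4484, 0.3408, 0.1224]
orientation: [0.791, 0.612, -0.0, 0.0]
wrist_force: [-0.8, -0.6, -5.6]
finger_gap: 0.037
```

{"name": "send_rows", "arguments": {
  "series": [
    [[0,0,1],[0,0,0]],
    [[0,0,2],[0,0,0]],
    [[0,0,3],[0,0,0]],
    [[0,0,3],[0,0,0]],
    [[0,0,3],[0,0,0]]
  ]
}}

```text
clock: 23.72
ee_pos: [0.4485, 0.3409, 0.1198]
orientation: [0.791, 0.612, 0.0, -0.0]
wrist_force: [-0.0, -0.4, -5.1]
finger_gap: 0.0369
```

{"name": "send_rows", "arguments": {
  "series": [
    [[0,0,1],[0,0,0]],
    [[0,0,2],[0,0,0]],
    [[0,0,2],[0,0,0]],
    [[0,0,2],[0,0,0]]
  ]
}}

```text
clock: 24.05
ee_pos: [0.4488, 0.3409, 0.1181]
orientation: [0.791, 0.611, 0.0, 0.0]
wrist_force: [-0.1, -1.6, 0.6]
finger_gap: 0.0368
```

{"name": "send_rows", "arguments": {
  "series": [
    [[0,0,0],[0,0,0]],
    [[0,0,0],[0,0,0]],
    [[0,0,0],[0,0,0]],
    [[0,0,0],[0,0,0]],
    [[0,0,0],[0,0,0]]
  ],
  "claw": 75
}}

```text
clock: 24.47
ee_pos: [0.4486, 0.3411, 0.1178]
orientation: [0.791, 0.612, 0.0, -0.0]
wrist_force: [-0.5, -0.3, 0.4]
finger_gap: 0.0677
```

{"name": "send_rows", "arguments": {
  "series": [
    [[0,0,-20],[0,0,0]],
    [[0,0,-50],[0,0,0]],
    [[0,0,-85],[0,0,0]],
    [[0,-5,-120],[0,0,0]],
    [[0,-20,-140],[0,0,0]],
    [[0,-20,-140],[0,0,0]],
    [[0,-20,-140],[0,0,0]]
  ]
}}

```text
clock: 25.05
ee_pos: [0.429, 0.3467, 0.2586]
orientation: [0.791, 0.612, 0.001, -0.0]
wrist_force: [-0.3, 0.2, 0.1]
finger_gap: 0.075
```

```bash
python3 look.py w8.png stem:.018 socket:0; python3 -c "
from h import *
c=cam('wrist')
for z in (.15,.018,0): print(z,proj(c,[.449,.341,z]))"
```

```text
25.05 [0.429  0.3467 0.2586] [ 7.908e-01  6.121e-01  1.200e-03 -4.000e-04]
stem 0.81 [179. 316.] [0.4495 0.3408 0.018 ]
  box 0.61 [294. 160. 340. 240.]
  box 0.88 [266. 128. 364. 226.]
0.15 (np.float64(216.84057860212758), np.float64(318.5213534270047))
0.018 (np.float64(179.16588988263285), np.float64(318.54789611960683))
0 (np.float64(175.81035286869113), np.float64(318.55026017331244))
```

View pics/w8.png

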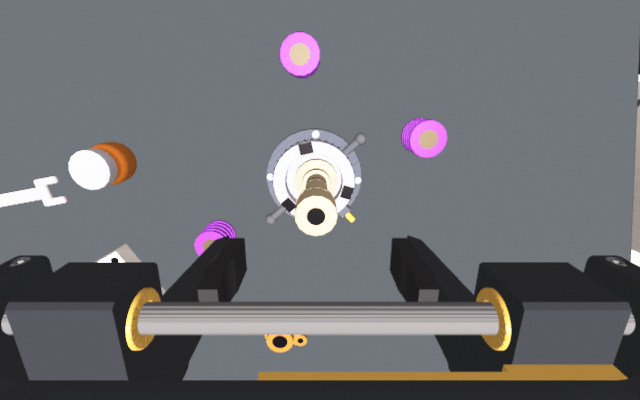

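The stem stands upright in the bore with its head at (316,216). Next is the valve from the tray.

{"name": "send_rows", "arguments": {
  "series": [
    [[-37,15,0],[0,0,0]],
    [[-74,30,0],[0,0,0]],
    [[-111,45,0],[0,0,0]],
    [[-148,60,0],[0,0,0]],
    [[-185,75,0],[0,0,0]],
    [[-222,90,0],[0,0,0]],
    [[-259,105,0],[0,0,0]],
    [[-296,120,0],[0,0,0]]
  ]
}}

```text
clock: 25.97
ee_pos: [0.4703, 0.0269, 0.2572]
orientation: [0.791, 0.611, -0.0, -0.0]
wrist_force: [1.3, 0.9, -0.5]
finger_gap: 0.0755
```

{"name": "send_rows", "arguments": {
  "series": [
    [[-37,15,0],[0,0,0]],
    [[-74,30,0],[0,0,0]],
    [[-111,45,0],[0,0,0]],
    [[-148,60,0],[0,0,0]],
    [[-185,75,10],[0,0,0]],
    [[-222,90,20],[0,0,0]],
    [[-259,105,30],[0,0,0]],
    [[-259,105,30],[0,0,0]]
  ]
}}

```text
clock: 26.63
ee_pos: [0.5042, -0.2569, 0.2256]
orientation: [0.794, 0.608, -0.003, 0.001]
wrist_force: [-1.4, -0.1, 0.5]
finger_gap: 0.0751
```

{"name": "send_rows", "arguments": {
  "series": [
    [[0,0,0],[0,0,0]],
    [[0,0,0],[0,0,0]]
  ]
}}

```text
clock: 26.8
ee_pos: [0.5066, -0.2474, 0.2269]
orientation: [0.791, 0.611, -0.0, -0.001]
wrist_force: [0.3, 0.6, 0.2]
finger_gap: 0.0754
```

```bash
python3 look.py w9.png valve:.005; python3 -c "
from h import *
c=cam('wrist');print(tool([.507,-.250,.062]))
for z in (.1,.005): print(z,proj(c,[.507,-.250,z]))"
```

```text
26.8 [ 0.5066 -0.2474  0.2269] [ 7.913e-01  6.114e-01 -4.000e-04 -8.000e-04]
valve 0.72 [168. 312.] [ 0.508  -0.2536  0.005 ]
  box 0.69 [275. 145. 345. 208.]
[ -4.05343927   0.5836454  165.77886461]
0.1 (np.float64(187.70011943350838), np.float64(312.567826270773))
0.005 (np.float64(166.06408579937107), np.float64(313.77004021687543))
```

{"name": "send_rows", "arguments": {
  "series": [
    [[-3,1,25],[0,0,0]],
    [[-3,1,60],[0,0,0]],
    [[-3,1,95],[0,0,0]],
    [[-3,1,130],[0,0,0]],
    [[-3,1,156],[0,0,0]],
    [[-3,1,164],[0,0,0]],
    [[-3,1,164],[0,0,0]],
    [[-3,1,164],[0,0,0]]
  ]
}}

```text
clock: 27.62
ee_pos: [0.508, -0.2508, 0.0648]
orientation: [0.791, 0.612, 0.0, 0.0]
wrist_force: [0.9, -0.3, 0.1]
finger_gap: 0.0752
```

{"name": "send_rows", "arguments": {
  "series": [
    [[0,0,0],[0,0,0]],
    [[0,0,0],[0,0,0]],
    [[0,0,0],[0,0,0]],
    [[0,0,0],[0,0,0]],
    [[0,0,0],[0,0,0]],
    [[0,0,0],[0,0,0]],
    [[0,0,0],[0,0,0]],
    [[0,0,0],[0,0,0]]
  ],
  "claw": 30,
  "force": 15
}}

```text
clock: 28.28
ee_pos: [0.5075, -0.2509, 0.0641]
orientation: [0.791, 0.612, 0.0, 0.0]
wrist_force: [-0.2, 1.6, 6.5]
finger_gap: 0.0396
```

{"name": "send_rows", "arguments": {
  "series": [
    [[0,0,0],[0,0,0]],
    [[0,0,0],[0,0,0]],
    [[0,0,0],[0,0,0]],
    [[0,0,-5],[0,0,0]],
    [[0,0,-15],[0,0,0]],
    [[0,0,-30],[0,0,0]],
    [[0,0,-50],[0,0,0]],
    [[0,0,-50],[0,0,0]]
  ],
  "force": 45
}}

```text
clock: 28.95
ee_pos: [0.5085, -0.2522, 0.1167]
orientation: [0.791, 0.611, 0.001, 0.002]
wrist_force: [1.1, -1.0, -5.9]
finger_gap: 0.0385
```

{"name": "send_rows", "arguments": {
  "series": [
    [[0,0,-25],[0,0,0]],
    [[15,-2,-45],[0,0,0]],
    [[45,-5,-50],[0,0,0]],
    [[80,-9,-50],[0,0,0]],
    [[115,-13,-50],[0,0,0]],
    [[150,-16,-50],[0,0,0]],
    [[185,-20,-50],[0,0,0]],
    [[220,-24,-50],[0,0,0]]
  ]
}}

```text
clock: 29.62
ee_pos: [0.5387, -0.0304, 0.1629]
orientation: [0.791, 0.611, -0.001, -0.0]
wrist_force: [1.3, -0.3, -6.7]
finger_gap: 0.0388
```

{"name": "send_rows", "arguments": {
  "series": [
    [[30,-3,0],[0,0,0]],
    [[46,-5,0],[0,0,0]],
    [[46,-5,0],[0,0,0]],
    [[46,-5,0],[0,0,0]]
  ]
}}

```text
clock: 29.95
ee_pos: [0.5455, 0.0148, 0.1628]
orientation: [0.79, 0.613, -0.001, -0.0]
wrist_force: [0.5, 0.2, -6.7]
finger_gap: 0.0393
```

```bash
python3 look.py w10.png stand:0; python3 -c "
from h import *
print(tool([.547,.0145,.1]),proj(cam('wrist'),[.547,.0145,.024]))"
```

```text
29.95 [0.5455 0.0148 0.1628] [ 7.904e-01  6.126e-01 -7.000e-04 -3.000e-04]
stand 0.69 [184. 316.] [0.5515 0.0125 0.    ]
stand 0.28 [211. 315.] [0.5794 0.004  0.    ]
  box 0.63 [229.  97. 398. 230.]
[ 2.86966837  0.70341286 63.37979957] (np.float64(184.51279487778356), np.float64(320.1846034285607))
```

{"name": "send_rows", "arguments": {
  "series": [
    [[0,1,20],[0,0,0]],
    [[0,1,45],[0,0,0]],
    [[0,1,62],[0,0,0]],
    [[0,1,75],[0,0,0]],
    [[0,1,84],[0,0,0]],
    [[0,1,88],[0,0,0]],
    [[0,1,88],[0,0,0]],
    [[0,1,88],[0,0,0]]
  ]
}}

```text
clock: 30.77
ee_pos: [0.5477, 0.0131, 0.0763]
orientation: [0.791, 0.611, 0.0, 0.0]
wrist_force: [0.9, 0.9, -6.0]
finger_gap: 0.0387
```

{"name": "send_rows", "arguments": {
  "series": [
    [[0,0,1],[0,0,0]],
    [[0,0,2],[0,0,0]],
    [[0,0,2],[0,0,0]],
    [[0,0,2],[0,0,0]]
  ]
}}

```text
clock: 31.1
ee_pos: [0.5473, 0.0136, 0.0741]
orientation: [0.791, 0.612, 0.0, 0.0]
wrist_force: [-0.4, 0.0, -7.0]
finger_gap: 0.0387
```

{"name": "send_rows", "arguments": {
  "series": [
    [[0,0,1],[0,0,0]],
    [[0,0,2],[0,0,0]],
    [[0,0,2],[0,0,0]],
    [[0,0,2],[0,0,0]]
  ]
}}

```text
clock: 31.43
ee_pos: [0.5471, 0.0135, 0.0716]
orientation: [0.791, 0.612, -0.0, -0.0]
wrist_force: [-0.6, -0.8, -6.3]
finger_gap: 0.0389
```

{"name": "send_rows", "arguments": {
  "series": [
    [[0,0,0.5],[0,0,0]],
    [[0,0,1],[0,0,0]],
    [[0,0,1],[0,0,0]],
    [[0,0,1],[0,0,0]]
  ]
}}

```text
clock: 31.77
ee_pos: [0.5472, 0.0135, 0.0712]
orientation: [0.791, 0.612, 0.0, -0.0]
wrist_force: [-3.3, -0.1, 2.4]
finger_gap: 0.0393
```

{"name": "send_rows", "arguments": {
  "series": [
    [[0,0,0],[0,0,0]],
    [[0,0,0],[0,0,0]],
    [[0,0,0],[0,0,0]],
    [[0,0,0],[0,0,0]],
    [[0,0,0],[0,0,0]]
  ],
  "claw": 75
}}

```text
clock: 32.18
ee_pos: [0.5474, 0.0135, 0.0708]
orientation: [0.791, 0.612, 0.0, 0.0]
wrist_force: [-1.2, 0.1, -0.2]
finger_gap: 0.0701
```

{"name": "send_rows", "arguments": {
  "series": [
    [[0,0,-20],[0,0,0]],
    [[0,0,-55],[0,0,0]],
    [[0,0,-90],[0,0,0]],
    [[-5,0,-125],[0,0,0]],
    [[-30,0,-145],[0,0,0]],
    [[-65,0,-150],[0,0,0]],
    [[-103,0,-150],[0,0,0]],
    [[-141,0,-150],[0,0,0]]
  ]
}}

```text
clock: 32.85
ee_pos: [0.5116, -0.124, 0.2216]
orientation: [0.791, 0.612, 0.001, 0.001]
wrist_force: [0.9, -1.2, -0.3]
finger_gap: 0.0748
```

{"name": "send_rows", "arguments": {
  "series": [
    [[-38,2,0],[0,0,0]],
    [[-76,4,0],[0,0,0]],
    [[-114,6,0],[0,0,0]],
    [[-152,7,0],[0,0,0]],
    [[-190,7,0],[0,0,0]],
    [[-222,7,0],[0,0,0]],
    [[-222,7,0],[0,0,0]],
    [[-222,7,0],[0,0,0]]
  ],
  "claw": 64
}}

```text
clock: 33.52
ee_pos: [0.4613, -0.3416, 0.2207]
orientation: [0.793, 0.61, -0.0, 0.0]
wrist_force: [0.3, 0.8, -0.5]
finger_gap: 0.064
```

```bash
python3 look.py w11.png ceramic:.005 valve:.012; python3 -c "
from h import *
c=cam('wrist');print(tool([.479,-.354,.0145]))
for z in (.045,.005): print(z,proj(c,[.479,-.354,z]))"
```

```text
33.5167 [ 0.4613 -0.3416  0.2207] [ 7.925e-01  6.098e-01 -3.000e-04  3.000e-04]
ceramic 0.68 [184. 308.] [ 0.4783 -0.357   0.005 ]
  box 0.65 [290. 167. 331. 216.]
valve 0.75 [161. 636.] [0.5467 0.013  0.012 ]
  box 0.92 [611. 140. 640. 205.]
[-11.92136071  19.23193243 206.10306068]
0.045 (np.float64(192.31527768514954), np.float64(305.97968322129606))
0.005 (np.float64(182.70232163058773), np.float64(307.1593959423446))
```

View pics/w11.png

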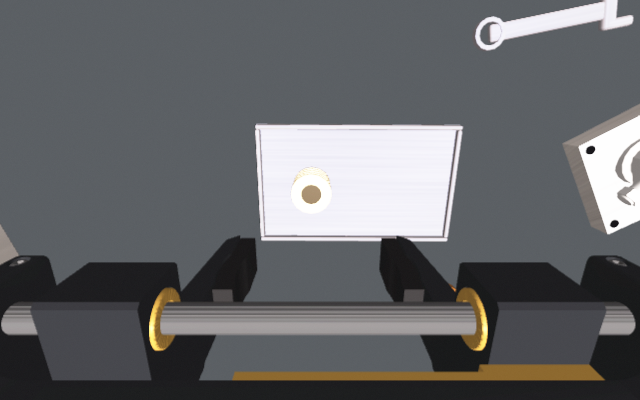

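{"name": "send_rows", "arguments": {
  "series": [
    [[-9,10,25],[0,0,0]],
    [[-9,18,60],[0,0,0]],
    [[-9,18,80],[0,0,0]],
    [[-9,18,80],[0,0,0]],
    [[-9,18,80],[0,0,0]],
    [[-9,18,80],[0,0,0]]
  ]
}}

```text
clock: 34.27
ee_pos: [0.4783, -0.3529, 0.1421]
orientation: [0.791, 0.612, 0.0, 0.001]
wrist_force: [0.2, 0.8, -0.3]
finger_gap: 0.0641
```

```bash
python3 look.py w12.png ceramic:.005; python3 -c "
from h import *
c=cam('wrist');print(tool([.479,-.354,.0145]))
for z in (.045,.005): print(z,proj(c,[.479,-.354,z]))"
```

```text
34.2667 [ 0.4783 -0.3529  0.1421] [7.910e-01 6.118e-01 3.000e-04 8.000e-04]
ceramic 0.84 [185. 313.] [ 0.4782 -0.3573  0.005 ]
  box 0.59 [286. 163. 344. 223.]
[ -0.47798598   0.3464136  127.96090141]
0.045 (np.float64(197.66785848003147), np.float64(316.30319279175797))
0.005 (np.float64(184.6162683890982), np.float64(316.5275384185968))
```

View pics/w12.png

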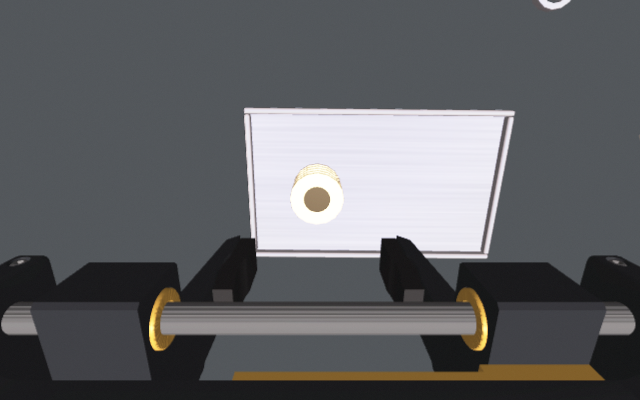

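The ceramic top is at (317,199) against a predicted (316,198), so it is directly below the jaws.

{"name": "send_rows", "arguments": {
  "series": [
    [[0,1,30],[0,0,0]],
    [[0,1,65],[0,0,0]],
    [[0,1,95],[0,0,0]],
    [[0,1,115],[0,0,0]],
    [[0,1,126],[0,0,0]],
    [[0,1,126],[0,0,0]],
    [[0,1,126],[0,0,0]]
  ]
}}

```text
clock: 35.0
ee_pos: [0.479, -0.3536, 0.0156]
orientation: [0.791, 0.612, 0.0, 0.001]
wrist_force: [-0.6, 0.2, -0.1]
finger_gap: 0.0642
```

{"name": "send_rows", "arguments": {
  "series": [
    [[0,0,0],[0,0,0]],
    [[0,0,0],[0,0,0]],
    [[0,0,0],[0,0,0]],
    [[0,0,0],[0,0,0]],
    [[0,0,0],[0,0,0]],
    [[0,0,0],[0,0,0]],
    [[0,0,0],[0,0,0]],
    [[0,0,0],[0,0,0]]
  ],
  "claw": 36,
  "force": 10
}}

```text
clock: 35.67
ee_pos: [0.4793, -0.3536, 0.0159]
orientation: [0.791, 0.612, 0.0, 0.001]
wrist_force: [-0.7, 1.1, 7.1]
finger_gap: 0.0435
```

```bash
python3 -c "
from h import *
s=state();print(s['ee_pos'],tool([.4487,.340,.25]))"
```

```text
[ 0.47933029 -0.35363992  0.01592733] [ 663.43383931 -203.99681379 -234.74541286]
```

{"name": "send_rows", "arguments": {
  "series": [
    [[0,0,0],[0,0,0]],
    [[0,0,0],[0,0,0]],
    [[0,0,-15],[0,0,0]],
    [[0,0,-50],[0,0,0]],
    [[0,0,-88],[0,0,0]],
    [[0,0,-126],[0,0,0]],
    [[0,0,-164],[0,0,0]],
    [[0,0,-200],[0,0,0]]
  ],
  "force": 20
}}

```text
clock: 36.33
ee_pos: [0.478, -0.353, 0.2177]
orientation: [0.791, 0.611, 0.0, 0.0]
wrist_force: [1.4, -0.8, -1.3]
finger_gap: 0.0433
```

{"name": "send_rows", "arguments": {
  "series": [
    [[20,-7,-25],[0,0,0]],
    [[55,-18,-38],[0,0,0]],
    [[92,-30,-38],[0,0,0]],
    [[129,-42,-38],[0,0,0]],
    [[166,-54,-38],[0,0,0]],
    [[203,-66,-38],[0,0,0]],
    [[240,-78,-38],[0,0,0]],
    [[277,-90,-38],[0,0,0]]
  ]
}}

```text
clock: 37.0
ee_pos: [0.4603, -0.0607, 0.2535]
orientation: [0.791, 0.611, 0.0, -0.0]
wrist_force: [0.6, 0.1, -0.0]
finger_gap: 0.0435
```

{"name": "send_rows", "arguments": {
  "series": [
    [[37,-13,0],[0,0,0]],
    [[74,-26,0],[0,0,0]],
    [[111,-40,0],[0,0,0]],
    [[148,-53,0],[0,0,0]],
    [[185,-66,0],[0,0,0]],
    [[222,-80,0],[0,0,0]],
    [[259,-94,0],[0,0,0]],
    [[296,-107,0],[0,0,0]]
  ]
}}

```text
clock: 37.67
ee_pos: [0.4313, 0.2525, 0.2536]
orientation: [0.791, 0.611, 0.0, -0.0]
wrist_force: [0.9, -0.2, -1.0]
finger_gap: 0.0434
```

{"name": "send_rows", "arguments": {
  "series": [
    [[35,-20,0],[0,0,0]],
    [[70,-40,0],[0,0,0]],
    [[90,-48,0],[0,0,0]],
    [[90,-48,0],[0,0,0]],
    [[90,-48,0],[0,0,0]],
    [[90,-48,0],[0,0,0]]
  ]
}}

```text
clock: 38.17
ee_pos: [0.4089, 0.3487, 0.2531]
orientation: [0.792, 0.611, -0.0, 0.0]
wrist_force: [0.6, -0.8, -1.3]
finger_gap: 0.0432
```

```bash
python3 look.py w13.png stem:.018; python3 -c "
from h import *
c=cam('wrist');print(tool([.4487,.340,.20]))
for z in (.15,.034): print(z,proj(c,[.4487,.340,z]))
s=state();print(s['finger_gap'],proj(c,s['ee_pos']+[0,0,.029]))"
```

```text
38.1667 [0.4089 0.3487 0.2531] [ 7.916e-01  6.110e-01 -2.000e-04  5.000e-04]
stem 0.76 [197. 321.] [0.4522 0.3426 0.018 ]
  box 0.92 [299. 176. 344. 212.]
[ 1.74927976 40.40408153 53.02726158]
0.15 (np.float64(239.61416350022387), np.float64(318.94773341041486))
0.034 (np.float64(198.73056252638892), np.float64(318.64943271107313))
0.04318159009354594 (np.float64(285.97507951628427), np.float64(316.0848827758651))
```

View pics/w13.png

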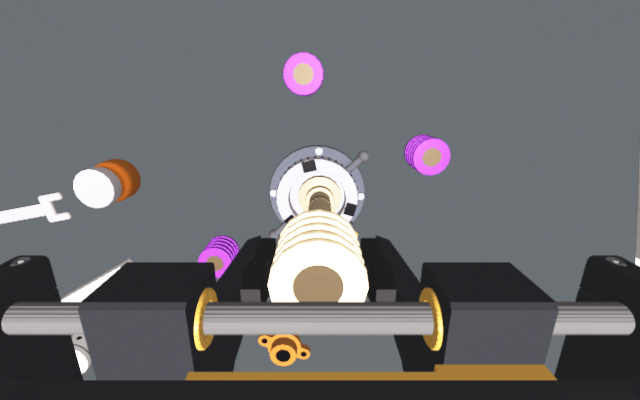

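The ceramic is centred in the jaws at (318,285), and the stem in the socket is in line with it at column 319.

{"name": "send_rows", "arguments": {
  "series": [
    [[1,25,10],[0,0,0]],
    [[1,40,35],[0,0,0]],
    [[1,40,60],[0,0,0]],
    [[1,40,75],[0,0,0]],
    [[1,40,82],[0,0,0]],
    [[1,40,82],[0,0,0]],
    [[1,40,82],[0,0,0]],
    [[1,40,82],[0,0,0]]
  ]
}}

```text
clock: 38.98
ee_pos: [0.4482, 0.3415, 0.172]
orientation: [0.791, 0.611, 0.001, -0.0]
wrist_force: [-0.2, -0.8, -1.3]
finger_gap: 0.0428
```

{"name": "send_rows", "arguments": {
  "series": [
    [[0,0,2],[0,0,0]],
    [[0,0,4],[0,0,0]],
    [[0,0,6],[0,0,0]],
    [[0,0,7],[0,0,0]],
    [[0,0,7],[0,0,0]],
    [[0,0,7],[0,0,0]]
  ]
}}

```text
clock: 39.48
ee_pos: [0.4475, 0.3411, 0.1637]
orientation: [0.791, 0.612, -0.0, 0.0]
wrist_force: [-0.7, 0.7, -0.8]
finger_gap: 0.043
```

{"name": "send_rows", "arguments": {
  "series": [
    [[-0.5,1,0.5],[0,0,0]],
    [[-0.5,1,1],[0,0,0]],
    [[-0.5,1,1.5],[0,0,0]],
    [[-0.5,1,1.5],[0,0,0]]
  ]
}}

```text
clock: 39.82
ee_pos: [0.4483, 0.3404, 0.1621]
orientation: [0.791, 0.612, -0.0, 0.0]
wrist_force: [0.1, 0.3, -1.8]
finger_gap: 0.0432
```

{"name": "send_rows", "arguments": {
  "series": [
    [[0,0,0.5],[0,0,0]],
    [[0,0,1],[0,0,0]],
    [[0,0,1],[0,0,0]],
    [[0,0,1],[0,0,0]]
  ]
}}

```text
clock: 40.15
ee_pos: [0.4483, 0.3404, 0.1612]
orientation: [0.791, 0.612, -0.0, 0.0]
wrist_force: [-0.7, 0.5, -2.1]
finger_gap: 0.0431
```

{"name": "send_rows", "arguments": {
  "series": [
    [[0,0,0.5],[0,0,0]],
    [[0,0,1],[0,0,0]],
    [[0,0,1],[0,0,0]],
    [[0,0,1],[0,0,0]]
  ]
}}

```text
clock: 40.48
ee_pos: [0.4486, 0.3405, 0.161]
orientation: [0.791, 0.612, 0.0, -0.0]
wrist_force: [-1.1, -1.2, 5.6]
finger_gap: 0.0426
```

Contact at the expected height. I'll let go and retreat.

{"name": "send_rows", "arguments": {
  "series": [
    [[0,0,0],[0,0,0]],
    [[0,0,0],[0,0,0]],
    [[0,0,0],[0,0,0]],
    [[0,0,0],[0,0,0]],
    [[0,0,0],[0,0,0]],
    [[0,0,0],[0,0,0]]
  ],
  "claw": 75
}}

```text
clock: 40.98
ee_pos: [0.4483, 0.3404, 0.1601]
orientation: [0.791, 0.612, -0.0, 0.0]
wrist_force: [-0.9, -0.8, -0.4]
finger_gap: 0.0749
```

{"name": "send_rows", "arguments": {
  "series": [
    [[0,0,-15],[0,0,0]],
    [[0,0,-45],[0,0,0]],
    [[0,0,-80],[0,0,0]],
    [[0,-20,-110],[0,0,0]],
    [[0,-35,-120],[0,0,0]],
    [[0,-35,-120],[0,0,0]],
    [[0,-35,-120],[0,0,0]],
    [[0,-35,-120],[0,0,0]]
  ]
}}

```text
clock: 41.65
ee_pos: [0.4146, 0.3485, 0.2793]
orientation: [0.791, 0.611, -0.001, 0.0]
wrist_force: [0.3, 0.2, -0.2]
finger_gap: 0.075
```

```bash
python3 look.py w14.png ceramic:.15 stem:.018; python3 - <<'E'
from h import *
c=cam('wrist')
for z in (.19,.15,.018): print(z,proj(c,[.4487,.340,z]))
_,im=snap("side","s14.png")
w=cv2.imread("pics/w14.png")
cv2.imwrite("pics/f14.png",np.vstack([cv2.resize(w[90:330,180:500],(640,480))[:300+80],cv2.resize(im[90:270,230:400],(400,220))[:, :,::-1].copy() if 0 else cv2.copyMakeBorder(cv2.resize(im[100:260,240:420,::-1],(247,220)),0,0,0,393,cv2.BORDER_CONSTANT)]))
E
```

```text
41.65 [0.4146 0.3485 0.2793] [ 7.913e-01  6.114e-01 -6.000e-04  3.000e-04]
ceramic 0.97 [144. 414.] [0.3981 0.44   0.15  ]
ceramic 0.88 [ 75. 306.] [0.3203 0.3638 0.15  ]
ceramic 0.64 [222. 314.] [0.4468 0.3368 0.15  ]
  box 0.87 [287. 202. 347. 264.]
  box 0.69 [301. 168. 342. 206.]
  box 0.66 [201. 224. 241. 251.]
stem 0.76 [185. 320.] [0.4488 0.3433 0.018 ]
  box 0.7 [298. 165. 342. 208.]
  box 0.24 [269. 137. 365. 229.]
0.19 (np.float64(240.87884662230806), np.float64(317.34883338490386))
0.15 (np.float64(222.49377567998314), np.float64(317.47384003471427))
0.018 (np.float64(185.425742280848), np.float64(317.7258788049112))
```

View pics/f14.png

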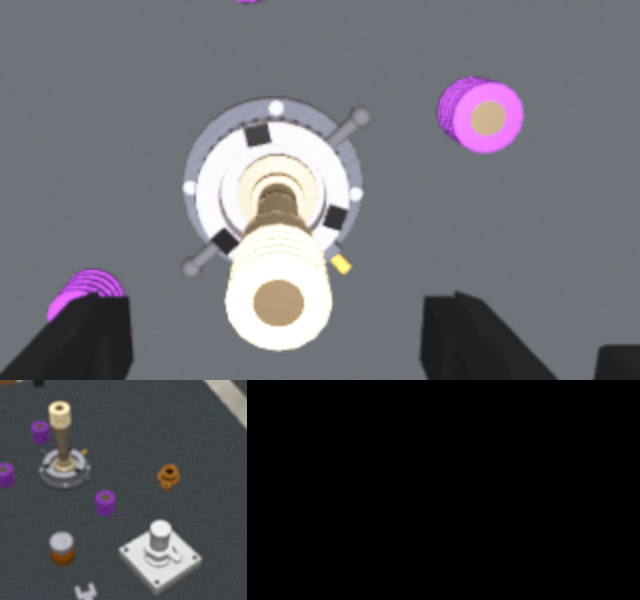

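The ceramic top is at about (319,241) against a predicted (317,241). It is centred on the stem, and the valve stands upright in the stand.

```bash
python3 -c "
from rig import *
print(state()['clock'],sign_off())"
```

```text
the job is handed in; nothing more can be done
41.95 None
```

The changeover is done and handed in at 41.95 s, inside the 141 s limit. The stem is in the socket, the valve is in the stand where the stem was, and the ceramic stands centred on top of the stem.

I moved the ceramic to the tray, then the valve to the tray. The stem then went into the socket, the valve into the stand, and the ceramic onto the stem. None of the three touched the bench. I didn't touch the bronze followers or the purple look-alikes.

**Last checks:**
- **Ceramic:** its top showed at pixel (319,241) against a predicted (317,241), about 1 mm from the stem axis. The detector's own estimate put its base about 3–4 mm off, but the picture agreed with the prediction.
- **Stem and valve:** the last side and wrist pictures showed the stem upright in the bore. The side picture showed the valve upright in the stand recess.
- **Gripper:** it was open and clear of everything, with almost no force at the wrist. The highest wrist force I read was about 8 N.

No check failed. One wrist picture, taken while the arm was still settling, disagreed by about 5 pixels. A second look after it stopped agreed within about 1 pixel.

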